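# Run a test-coupon carrier along a bent rail to its stop

### The arm

A 7-joint arm with a two-finger parallel gripper is mounted at the origin on a cart in front of the work surface, level with it; the furniture and walls round the work are solid. World frame = base frame: x ahead of the robot, y to its left, z up, the work surface at z = 0. Lengths are in m, angles in rad, forces in N, time in s.
With the tool pointing down it reaches from about 0.425 to 1.025 m from the base axis. Payload 9.4 kg.
Tool frame: the origin (TCP) lies at the very end of the fingers, on their centre line; the grasp point (between the pads) lies 19 mm behind it; z points along the fingers, y is the line along which they close (so a half turn about z gives the same grasp; the last joint's range is limited). The gripper opens to 85 mm and grips with 20 to 120 N. Pads are 22 mm wide; open, the fingers measure 114 mm over their backs; the gripper's body (76 mm by 85 mm) begins 54 mm behind the grasp point. The pads swing forward as they close: fully open they stand 13 mm farther back than shut.
Start: joints at [-1.413, 0.599, -0.003, 1.599, 0.002, 0.943, -0.08], TCP at [0.169, 0.705, 0.231] pointing down, gripper open.
Joint ranges: [-2.57, 2.57], [-0.35, 1.97], [-1.29, 1.29], [0.11, 2.56], [-1.05, 4.19], [0.11, 1.86], [-2.63, 2.63]. Speed limits (rad/s): [2.22, 2.22, 3.01, 3.01, 3.14, 3.14, 3.14].

### API

Orientations are given as a unit quaternion [w, x, y, z].
In Python, from bench import env gives the robot as it stands. The module is installed in compiled form; this text tells all that it offers.
- The arm moves only by the tool drive_tool, never from a script. Its argument "moves" is a list of rows, each a list of 3 entries, a list of its own where there are three numbers: the shift along the tool's x, y, z in units of 60 mm (1.0 is 60 mm), then the turn, a rotation vector about the tool's x, y, z in units of 8 degrees (1.0 is 8 degrees), then the finger opening in mm, from 0 to 85.4. A call has 1 to 12 rows; each row shifts and turns the commanded pose from where the row before left it, along the tool's axes as they then stand; what a row does not reach is not made up. A row lasts 1/8 s, in which the tool goes at most 62.5 mm and 10.7 degrees, less where a joint would pass 70% of its speed; a pose out of reach is approached as far as the arm can. A call is refused whole if a number of a shift passes 1 or a number of a turn 1, either way. A call with a gripper value outside its range is refused whole. The fingers move at their own pace and stop on an object; "grip_force" is the grip in N (left out, the last holds). Time passes only in rows, so rows that do not move let the fingers close. It gives the time, the measured TCP pose, the force, the opening and the grip force at its end, in the units of the state.
- env.state(): the state, without advancing time (a new reading comes with each control period).
- env.capture(name): name is "side" or "top"; returns the picture (384x512x3 uint8, red, green, blue); there is no depth.
- env.get_calibration(name): a dict with "fx", "fy", "cx", "cy" (pixels), "xyz" and "attitude" of the camera in the world. Camera axes: x right, y up, looking along -z (the intrinsics and any distortion apply to the point x, -y, -z); pixel columns grow to the right and rows downward; lengths in m; the calibration is good to about 2 mm. A picture is of the moment at which its call begins. get_calibration takes no time and is no camera call.
- env.hand_in(): hands the job in; it is judged then, once.
The state is a dict: "clock": time; "joints": joint angles; "dq": joint speeds; "effort": joint torques, N m; "tool_pos": TCP position; "tool_rot": TCP orientation; "ft_force": force on the tool from outside, world axes, zero at the start; "torque": the same for the moment, N m; "finger_gap": finger opening in m; "gripper_force": force on a finger pad.
Only numpy, scipy, OpenCV 4.12 (cv2) and the standard library are available. Lean on these libraries where they do the work, as an engineer would, in place of code of your own. Each camera call takes 0.05 s, during which the arm holds its last target. There are 200 camera calls.

### The job

Take the coupon carrier off the parking stand, thread its ring onto the free end of the bent rod rail, and slide it along the rail round both bends until it rests against the rubber stop at the far end; then let go so that it hangs there. The rail is hand-bent and delicate: work gently, feel your way round the bends and never push the ring against the rail with 12 N or more. Leave the beaker, jar, cap and vial where they are.

Things in the scene. Friction and masses are not known exactly. Their poses are not given: they have to be found in the camera images.
- carrier: Coupon carrier, one rigid piece, 0.08 to 0.17 kg: aluminium ring (bore 15 mm, outside 26 mm, 6 mm thick), flat grip tab above, flat steel test coupon below (20 mm wide, down to 63 mm under the origin). Origin: ring centre. y: ring axis; x: across; z: up through the tab. Hung, its bore rests on the rod, the origin 3.5 mm under the rod's axis. Half a turn about z makes no difference.
- carrier_tab (a point): Middle of the carrier's upright grey grip tab, 31.5 mm above the ring centre, axes as the carrier's. The tab is 24 mm wide (x), 6 mm thick (y) and reaches from 12 to 51 mm above the ring centre. Grip it from above, fingers closing along y, fingertips no lower than 15 mm above the ring centre.
- stand: Parking stand, fixed: round foot, post and a level pin, an 8 mm rod with its axis 150 mm above the table. Origin on the table under the post. The pin runs along the stand's +y to its rounded tip at y = 54 mm; the carrier hangs on it at about y = 30 mm and comes off along +y. Nothing of the stand is higher than 154 mm.
- rail: The rail, fixed: an 8 mm round steel rod, level, its axis 150 mm above the table, held only by a post on a square foot behind the stop. Origin on the table under the post; the stop and the last leg lie towards its -y. The rod does not give way. The ring has 3.5 mm of play all round on it. Each bend is a 14 mm piece between two kinks, 23 to 63 degrees in all.
- rail_tip (a point): Rounded free end of the rod, on its axis. y here runs along the first leg, from the tip inwards: thread the ring along +y. From the tip: first leg, straight, 64 mm; a bend to the right (clockwise from above); second leg, 60 to 100 mm; a bend to the left; last leg, 50 to 90 mm, to the stop. Just how it is bent differs from rail to rail and is not told: feel or see it.
- rail_stop (a point): Middle of the stop face, on the rod's axis: the face of a black rubber buffer (20 mm across) before a dark collar fixed on the rod. y here runs along the last leg, +y into the stop: the ring arrives along +y and touches with its centre at y = -3 mm; the buffer gives 1 mm for each 1.5 N, at most 4 mm, and creeps back. The post is 65 mm behind; nothing there is higher than 161 mm.
- beaker: A loose clear plastic beaker, 56 x 60 x 68 mm, standing under the stop end of the rail; origin at the centre of its underside. To be left alone.
- small_jar: A loose small clear jar with a white lid, 39 mm across, 46 mm high; origin at the centre of its underside. To be left alone.
- cap: A loose white screw cap, 36 mm across, 19 mm high; origin at the centre of its underside. To be left alone.
- vial: A loose small vial with a blue lid, 19 mm across, 32 mm high; origin at the centre of its underside. To be left alone.

How it is judged:
On the way, in this order (a step that is already met when the one before it is completed fails the run):
1. the ring is threaded on the first leg of the rail, at least 12 mm past its tip (y of carrier in the frame of rail_tip between 0.012 and 0.06 m and x of carrier in the frame of rail_tip between -0.007 and 0.007 m and z of carrier in the frame of rail_tip between -0.007 and 0.007 m), for 0.1 s.
2. the ring has come round both bends onto the last leg, within 45 mm of the stop (y of carrier in the frame of rail_stop between -0.045 and 0 m and x of carrier in the frame of rail_stop between -0.008 and 0.008 m and z of carrier in the frame of rail_stop between -0.008 and 0.008 m), for 0.1 s.
At the end, for the whole second after the job is handed in: The carrier hangs on the last leg against the stop: ring centre within 8 mm of the stop face (a gap of 5 mm or less) and within 7 mm of the rod's axis across and in height, tab up within 20 degrees, at rest (y of carrier in the frame of rail_stop between -0.008 and 0 m and x of carrier in the frame of rail_stop between -0.007 and 0.007 m and z of carrier in the frame of rail_stop between -0.007 and 0.007 m and angle between carrier's own z axis and vertical below 0.35 rad and linear speed of carrier below 0.03 m/s); the robot touches nothing.
It fails at once if the robot presses the carrier against the rail with 12 N or more (the small knock of the ring dropping onto the rod when let go does not count) (contact force between carrier and rail above 12 N and contact force between any of the fingers, the arm and carrier above 1 N).
It fails at once if the beaker is pushed more than 20 mm (distance of beaker from where it was at the start of the episode above 0.02 m).
It fails at once if the small jar is pushed more than 20 mm (distance of small_jar from where it was at the start of the episode above 0.02 m).
It fails at once if the cap is pushed more than 20 mm (distance of cap from where it was at the start of the episode above 0.02 m).
It fails at once if the vial is pushed more than 20 mm (distance of vial from where it was at the start of the episode above 0.02 m).
It also fails if it takes over 72 s, if anything falls off the work surface, if the arm or the gripper's body presses on something with over 40 N, if the wrist force passes 120 N, or if a joint passes its speed limit or range.

## Working session

There is one attempt and no reset: what is moved stays moved. The work goes in short steps, Python scripts to look and compute and a tool call to move; the robot and the scene stay as the last step left them, time stands still between calls to the robot, and variables do not carry over. Pictures are saved under pics/ and viewed, at most 10 in all, crops included, and the job is handed in when it is done.

Besides the shell and the picture viewer there is one more tool, called as name(argument=value, ...) on one line, values as JSON. drive_tool: Moves the arm, as the interface text tells. Its arguments: {"type":"object","properties":{"moves":{"type":"array","items":{"type":"array"}},"grip_force":{"type":"number"}},"required":["moves"]}

```bash
mkdir -p pics
python3 - <<'E'
from bench import env
import cv2
for n in("top","side"):
    im=env.capture(n); cv2.imwrite(f"pics/{n}0.png",cv2.resize(im[:,:,::-1],(800,600),interpolation=cv2.INTER_CUBIC)); cv2.imwrite(f"pics/{n}0raw.png",im[:,:,::-1])
    print(n,env.get_calibration(n))
s=env.state();print({k:s[k] for k in("clock","tool_pos","tool_rot","ft_force","finger_gap")})
E
```

```text
top {'fx': 409.00676551313893, 'fy': 409.00676551313893, 'cx': 259.14536422527436, 'cy': 189.679881681732, 'xyz': array([ 0.48930871, -0.1432487 ,  1.17857554]), 'attitude': array([ 0.71150421,  0.03791104, -0.03602726, -0.70073287])}
side {'fx': 413.14534170557357, 'fy': 413.14534170557357, 'cx': 255.85883314396935, 'cy': 194.6315404447753, 'xyz': array([0.22414794, 0.54963749, 0.65171317]), 'attitude': array([-0.20658229, -0.12165957,  0.45687357,  0.85661499])}
{'clock': 0.1, 'tool_pos': array([0.16858358, 0.7047021 , 0.23051269]), 'tool_rot': array([-1.43827456e-05,  1.17091417e-01,  9.93120902e-01, -6.88415448e-04]), 'ft_force': array([ 0.27366911, -0.18575334,  0.0702562 ]), 'finger_gap': 0.08541770142255996}
```

View pics/top0.png

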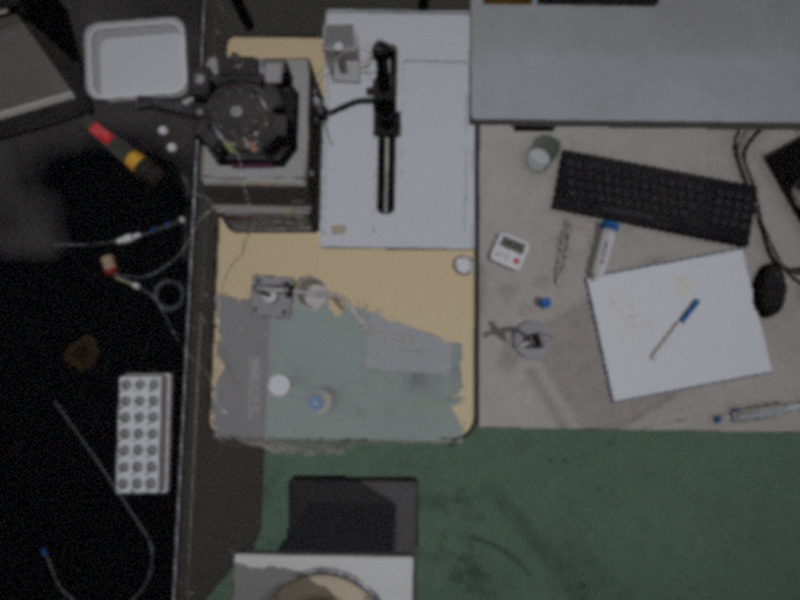

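View pics/side0.png

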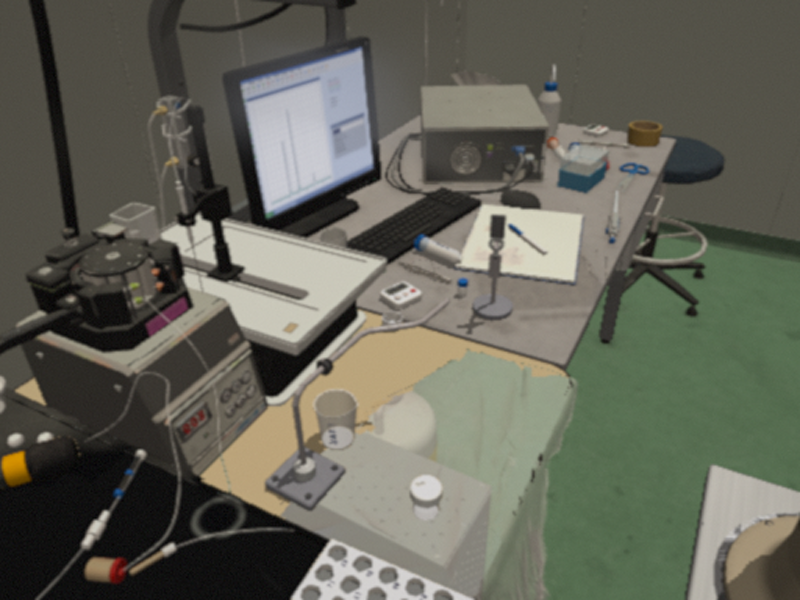

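The top view shows the rail foot at about (270,297) px, its rod running right from there, and the stand at (530,340). In the side view the stop is at (325,366), the rod tip near (450,300), and the carrier on the stand at (497,240). I'll zoom in on both.

Run:
```python
import cv2,numpy as np
t=cv2.imread("pics/top0raw.png");s=cv2.imread("pics/side0raw.png")
a=cv2.resize(t[165:245,150:370],None,fx=3.6,fy=3.6,interpolation=cv2.INTER_CUBIC)
b=cv2.resize(s[130:260,170:346],None,fx=4.5,fy=4.5,interpolation=cv2.INTER_CUBIC)
cv2.imwrite("pics/c1.png",cv2.convertScaleAbs(a,alpha=1.6)[:600]);cv2.imwrite("pics/c2.png",b[:600,:800]);print(a.shape,b.shape)
```

```text
(288, 792, 3) (585, 792, 3)
```

View pics/c1.png

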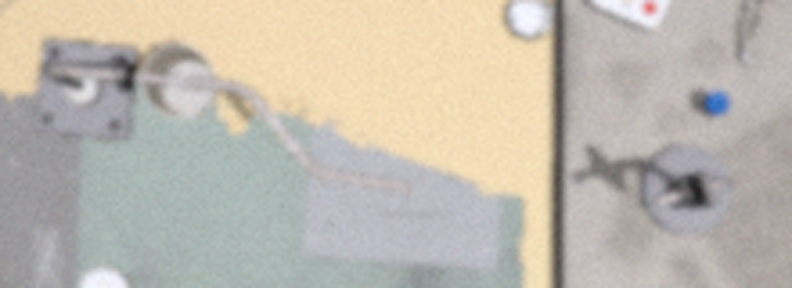

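View pics/c2.png

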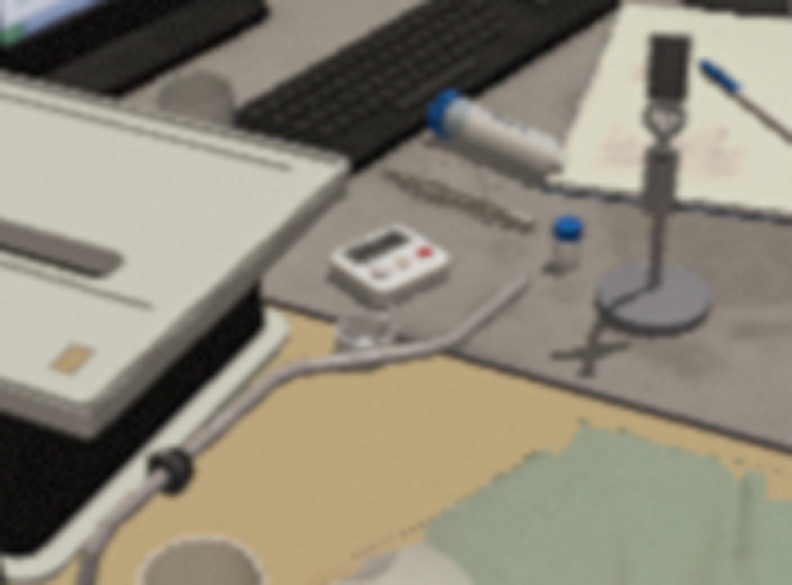

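```bash
cat > h.py <<'E'
import numpy as np, json, os
from scipy.spatial.transform import Rotation as R
from scipy.optimize import least_squares
_f='cal.json'
from bench import env
C={n:env.get_calibration(n) for n in("top","side")}
def rot(n): q=C[n]['attitude'];return R.from_quat([q[1],q[2],q[3],q[0]])
def proj(n,P):
    c=C[n];p=rot(n).inv().apply(np.atleast_2d(P)-c['xyz'])
    return np.c_[c['fx']*p[:,0]/-p[:,2]+c['cx'],c['fy']*p[:,1]/p[:,2]+c['cy']]
def ray(n,uv,z):
    c=C[n];uv=np.atleast_2d(np.array(uv,float));d=np.c_[(uv[:,0]-c['cx'])/c['fx'],-(uv[:,1]-c['cy'])/c['fy'],-np.ones(len(uv))]
    d=rot(n).apply(d);return c['xyz']+d*((np.broadcast_to(z,(len(uv),))-c['xyz'][2])/d[:,2])[:,None]
def tc(p): return np.array(p,float)/3.6+[150,165]   # crop c1
def sc(p): return np.array(p,float)/4.5+[170,130]   # crop c2
E
python3 - <<'E'
from h import *
np.set_printoptions(precision=4,suppress=True)
print("rail top tip,k,k,k,k,stop\n",ray('top',tc([(405,187),(328,175),(308,163),(262,97),(222,83),(133,72)]),.15))
print("rail side\n",ray('side',sc([(525,278),(457,340),(438,347),(312,365),(275,380),(183,465)]),.15))
print("stand foot top",ray('top',tc((685,190)),.008),"side",ray('side',sc((654,297)),.008))
print("tab top center side",ray('side',sc([(670,37),(668,66),(663,122)]),[.1975,.178,.1465]))
print("tab from top",ray('top',tc((690,190)),.1975))
print("tab px corners at z=.1975/.1585",ray('side',sc([(650,37),(692,39)]),.1975),ray('side',sc([(648,95),(688,97)]),.1655))
E
```

```text
rail top tip,k,k,k,k,stop
 [[ 0.5286 -0.1492  0.15  ]
 [ 0.5361 -0.0953  0.15  ]
 [ 0.5443 -0.0811  0.15  ]
 [ 0.5901 -0.0478  0.15  ]
 [ 0.5996 -0.0195  0.15  ]
 [ 0.6064  0.0433  0.15  ]]
rail side
 [[ 0.5285 -0.155   0.15  ]
 [ 0.5354 -0.0926  0.15  ]
 [ 0.5409 -0.0836  0.15  ]
 [ 0.5866 -0.0452  0.15  ]
 [ 0.596  -0.0276  0.15  ]
 [ 0.6002  0.043   0.15  ]]
stand foot top [[ 0.535  -0.3721  0.008 ]] side [[ 0.5342 -0.3698  0.008 ]]
tab top center side [[ 0.5275 -0.3453  0.1975]
 [ 0.5285 -0.3486  0.178 ]
 [ 0.5267 -0.3413  0.1465]]
tab from top [[ 0.5277 -0.3384  0.1975]]
tab px corners at z=.1975/.1585 [[ 0.5374 -0.3406  0.1975]
 [ 0.5157 -0.3482  0.1975]] [[ 0.534  -0.3338  0.1655]
 [ 0.5131 -0.3412  0.1655]]
```

Both views agree within a few mm. The rail tip is near (0.5285,-0.153), with leg yaws of about -7°, -52° and -5°. The carrier is at about (0.527,-0.343) with its ring axis at a yaw of about +16°. I'll approach now.

drive_tool(moves=[[[-0.68, -0.58, -0.13], [0, 0, 0], 85], [[-0.68, -0.58, -0.13], [0, 0, 0], 85], [[-0.68, -0.58, -0.13], [0, 0, 0], 85], [[-0.68, -0.58, -0.13], [0, 0, 0], 85], [[-0.68, -0.58, -0.13], [0, 0, 0], 85], [[-0.68, -0.58, -0.13], [0, 0, 0], 85], [[-0.68, -0.58, -0.13], [0, 0, 0], 85], [[-0.68, -0.58, -0.13], [0, 0, 0], 85], [[-0.34, -0.85, 0], [0, 0, 0], 85], [[-0.34, -0.85, 0], [0, 0, 0], 85], [[-0.34, -0.85, 0], [0, 0, 0], 85], [[-0.34, -0.85, 0], [0, 0, 0], 85]])

```text
clock: 1.6
tool_pos: [0.4532, 0.1392, 0.2937]
tool_rot: [0.0, 0.117, 0.993, -0.0]
ft_force: [0.9, 0.3, 0.3]
finger_gap: 0.0853
gripper_force: 0.0
```

drive_tool(moves=[[[-0.34, -0.85, 0], [0, 0, 0], 85], [[-0.34, -0.85, 0], [0, 0, 0], 85], [[-0.34, -0.85, 0], [0, 0, 0], 85], [[-0.34, -0.85, 0], [0, 0, 0], 85], [[-0.34, -0.85, 0], [0, 0, 0], 85], [[-0.34, -0.85, 0], [0, 0, 0], 85], [[-0.34, -0.85, 0], [0, 0, 0], 85], [[0, 0, 0], [0, 0, -0.94], 60], [[0, 0, 0], [0, 0, -0.94], 60], [[0, 0, 0], [0, 0, -0.94], 60], [[0, 0, 0], [0, 0, -0.94], 60], [[0, 0, 0], [0, 0, 0], 60]])

```text
clock: 3.1
tool_pos: [0.5088, -0.2394, 0.2935]
tool_rot: [-0.0, -0.144, 0.99, 0.0]
ft_force: [0.1, 0.3, 0.6]
finger_gap: 0.06
gripper_force: 0.0
```

drive_tool(moves=[[[0.1, -0.87, 0], [0, 0, 0], 60], [[0.1, -0.87, 0], [0, 0, 0], 60], [[0, 0, 0.7], [0, 0, 0], 60], [[0, 0, 0.7], [0, 0, 0], 60], [[0, 0, 0.3], [0, 0, 0], 50], [[0, 0, 0], [0, 0, 0], 40]])

```text
clock: 3.85
tool_pos: [0.5272, -0.3425, 0.1909]
tool_rot: [-0.001, -0.144, 0.99, 0.001]
ft_force: [-0.2, 0.2, 0.5]
finger_gap: 0.0401
gripper_force: 0.0
```

```bash
cat > shot.py <<'E'
import sys,cv2
from h import *
def shot(tag):
    t=env.capture('top')[:,:,::-1];s=env.capture('side')[:,:,::-1]
    cv2.imwrite(f"pics/{tag}_t.png",t);cv2.imwrite(f"pics/{tag}_s.png",s)
    a=cv2.convertScaleAbs(cv2.resize(t[165:245,150:370],(792,288),interpolation=cv2.INTER_CUBIC),alpha=1.6)
    b=cv2.resize(s[130:260,170:346],(420,310),interpolation=cv2.INTER_CUBIC)
    return t,s
E
python3 - <<'E'
from shot import *
t,s=shot('a')
tp=env.state()['tool_pos'];print(tp,env.state()['tool_rot'],proj('side',tp),proj('top',tp))
b=cv2.resize(s[100:220,270:370],(600,720)[::1],interpolation=cv2.INTER_CUBIC)[:600]
cv2.imwrite("pics/a.png",b)
E
```

```text
[ 0.5282083  -0.34316492  0.19294176] [ 6.40856653e-04 -1.44314784e-01  9.89531488e-01 -5.16307591e-04] [[318.1882324 140.1784728]] [[343.27707427 217.65181197]]
```

View pics/a.png

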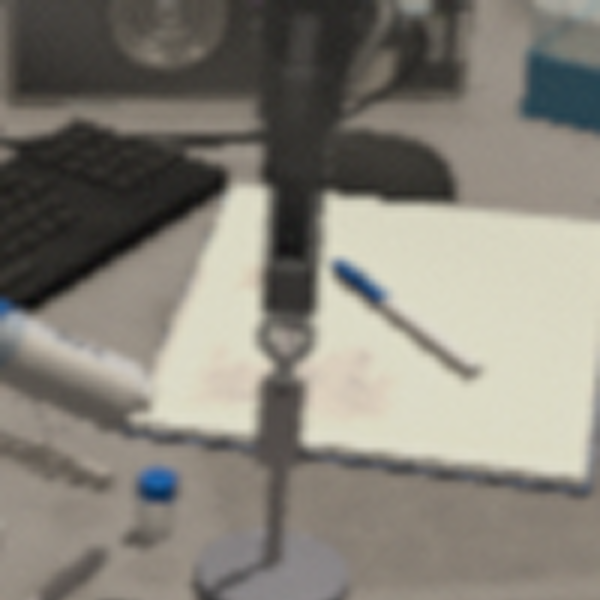

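The near finger is centred about 0.7 px to the right of the tab (293 against 289 in the crop), so I'll shift slightly, descend and close gently.

drive_tool(moves=[[[-0.02, 0, 0.2], [0, 0, 0], 40], [[0, 0, 0.21], [0, 0, 0], 40], [[0, 0, 0], [0, 0, 0], 25], [[0, 0, 0], [0, 0, 0], 12], [[0, 0, 0], [0, 0, 0], 0], [[0, 0, 0], [0, 0, 0], 0], [[0, 0, 0], [0, 0, 0], 0], [[0, 0, 0], [0, 0, 0], 0]], grip_force=25)

```text
clock: 4.95
tool_pos: [0.5287, -0.3426, 0.1673]
tool_rot: [0.0, -0.145, 0.989, -0.0]
ft_force: [-0.3, -1.0, 0.1]
finger_gap: 0.0061
gripper_force: 25.7
```

drive_tool(moves=[[[0, 0, -0.06], [0, 0, 0], 0], [[0, 0, 0], [0, 0, 0], 0], [[0, 0.15, 0], [0, 0, 0], 0], [[0, 0, 0], [0, 0, 0], 0]])

```text
clock: 5.45
tool_pos: [0.5258, -0.3327, 0.1706]
tool_rot: [-0.0, -0.145, 0.989, 0.0]
ft_force: [0.2, 0.3, -0.6]
finger_gap: 0.0056
gripper_force: 25.6
```

drive_tool(moves=[[[0, 0.2, 0], [0, 0, 0], 0], [[0, 0.2, 0], [0, 0, 0], 0], [[0, 0.2, 0], [0, 0, 0], 0], [[0, 0.2, 0], [0, 0, 0], 0], [[0, 0, 0], [0, 0, 0.98], 0], [[0, 0, 0], [0, 0, 0.98], 0], [[0, 0, 0], [0, 0, 0.98], 0], [[0.03, 0.85, 0], [0, 0, 0], 0], [[0.03, 0.85, 0], [0, 0, 0], 0], [[0, 0, 0], [0, 0, 0], 0], [[0, 0, 0], [0, 0, 0], 0], [[0, 0, 0], [0, 0, 0], 0]])

```text
clock: 6.95
tool_pos: [0.5208, -0.1874, 0.1708]
tool_rot: [0.0, 0.061, 0.998, -0.0]
ft_force: [-0.8, -0.5, -0.9]
finger_gap: 0.0055
gripper_force: 25.6
```

Run:
```python
from shot import *
t,s=shot('b')
S=env.state();tp=S['tool_pos'];print(tp,S['tool_rot'],S['ft_force'],proj('side',tp),proj('top',tp))
a=cv2.resize(s[130:215,250:330],(480,510),interpolation=cv2.INTER_CUBIC)
b=cv2.convertScaleAbs(cv2.resize(t[180:240,240:293],None,fx=6,fy=6,interpolation=cv2.INTER_CUBIC),alpha=1.6)
o=np.zeros((510,800,3),np.uint8);o[:,:480]=a;o[:360,480:798]=b
cv2.imwrite("pics/b.png",o)
```

```text
[ 0.52071114 -0.18732815  0.17072948] [ 4.94228346e-05  6.10388276e-02  9.98135376e-01 -1.72122136e-04] [ 0.34377732  0.21878527 -0.50124107] [[296.00475522 177.74829496]] [[278.03439829 220.06494601]]
```

View pics/b.png

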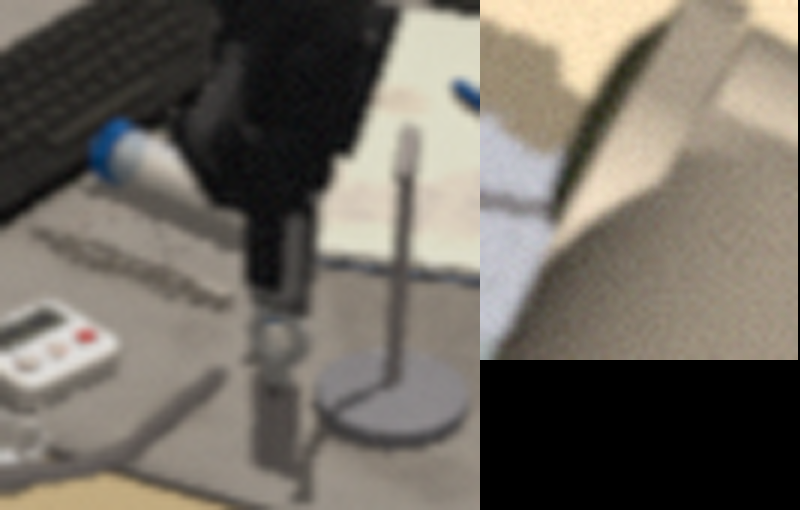

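The side view shows the ring centre at native (296.3,187.0) and the rail tip at (287.3,192.0). The top view is blocked by the arm.

Run:
```python
from h import *
np.set_printoptions(precision=4,suppress=True)
tp=env.state()['tool_pos']; ring=tp-[0,0,.0208]
w=ray('side',[(296.3,187.0)],ring[2]);print("ring",w,ring,"bias",w[0]-ring,proj('side',ring))
b=(w[0]-ring)
print("tip",ray('side',[(287.3,192.0)],.15)-b)
P=ray('side',sc([(525,278),(457,340),(438,347),(312,365),(275,380),(183,465)]),.15);print(P-b)
yaw=lambda d:np.degrees(np.arctan2(-d[0],d[1]))
print(yaw(P[1]-P[0]),yaw(P[3]-P[2]),yaw(P[5]-P[4]),np.linalg.norm(np.diff(P,axis=0),axis=1))
```

```text
ring [[ 0.5172 -0.1825  0.1499]] [ 0.5207 -0.1873  0.1499] bias [-0.0035  0.0048  0.    ] [[295.6917 185.6115]]
tip [[ 0.5305 -0.1596  0.15  ]]
[[ 0.5321 -0.1598  0.15  ]
 [ 0.5389 -0.0974  0.15  ]
 [ 0.5444 -0.0884  0.15  ]
 [ 0.5901 -0.05    0.15  ]
 [ 0.5995 -0.0324  0.15  ]
 [ 0.6037  0.0382  0.15  ]]
-6.26318659719758 -49.975750114155105 -3.3589355161368437 [0.0628 0.0105 0.0597 0.02   0.0707]
```

drive_tool(moves=[[[-0.1, 0.1, 0], [0, 0, 0], 0], [[0, 0.2, 0], [0, 0, 0], 0], [[0, 0, 0], [0, 0, 0], 0], [[0, 0, 0], [0, 0, 0], 0]])

```text
clock: 7.55
tool_pos: [0.529, -0.1689, 0.1707]
tool_rot: [-0.0, 0.06, 0.998, -0.0]
ft_force: [0.3, -0.8, -0.9]
finger_gap: 0.0052
gripper_force: 25.6
```

Run:
```python
from shot import *
t,s=shot('c')
S=env.state();tp=S['tool_pos'];print(tp,S['ft_force'])
o=cv2.resize(s[165:215,250:310],(720,600),interpolation=cv2.INTER_CUBIC)
cv2.imwrite("pics/c.png",o)
```

```text
[ 0.52899595 -0.1692243   0.17071609] [ 0.29041483 -0.56172573 -1.46700065]
```

View pics/c.png

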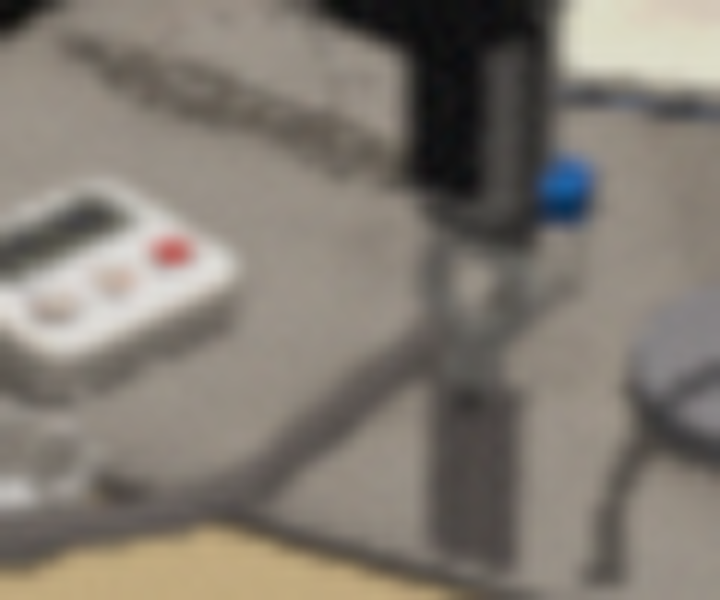

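The ring centre is at native (289.8,189.3) and the tip at about (287.0,191.9), just ahead of the ring. I'll work out the relative offset.

Run:
```python
from h import *
np.set_printoptions(precision=2,suppress=True)
tp=env.state()['tool_pos']; ring=tp-[0,0,.0208]
u=np.array([.12,.993,0]);l=np.array([.993,-.12,0])
p0=proj('side',ring)[0]
J=np.c_[proj('side',ring+.01*u)[0]-p0,proj('side',ring+.01*l)[0]-p0,proj('side',ring+[0,0,.01])[0]-p0]/10
print(p0,"px/mm along,right,up\n",J)
d=np.array([287.0,191.9])-[289.8,189.3]
print("tip rel ring: along,right mm",np.linalg.solve(J[:,:2],d))
```

```text
[289.09 188.64] px/mm along,right,up
 [[-0.23 -0.38  0.01]
 [ 0.2  -0.13 -0.38]]
tip rel ring: along,right mm [12.55 -0.26]
```

drive_tool(moves=[[[0, 0.13, 0], [0, 0, 0], 0], [[0, 0.04, 0], [0, 0, 0], 0], [[0, 0.02, 0], [0, 0, 0], 0], [[0, 0, 0], [0, 0, 0], 0]])

```text
clock: 8.15
tool_pos: [0.5305, -0.1577, 0.1707]
tool_rot: [0.0, 0.06, 0.998, -0.0]
ft_force: [0.6, 0.5, -0.4]
finger_gap: 0.0055
gripper_force: 25.6
```

drive_tool(moves=[[[0, 0.02, 0], [0, 0, 0], 0], [[0, 0.02, 0], [0, 0, 0], 0], [[0, 0, 0], [0, 0, 0], 0]])

```text
clock: 8.52
tool_pos: [0.5308, -0.1553, 0.1707]
tool_rot: [0.0, 0.06, 0.998, 0.0]
ft_force: [0.4, 0.7, -0.8]
finger_gap: 0.0058
gripper_force: 25.6
```

drive_tool(moves=[[[0, 0.02, 0], [0, 0, 0], 0], [[0, 0.02, 0], [0, 0, 0], 0], [[0, 0, 0], [0, 0, 0], 0]])

```text
clock: 8.9
tool_pos: [0.5311, -0.1528, 0.1707]
tool_rot: [0.0, 0.06, 0.998, 0.0]
ft_force: [0.2, 0.8, -1.4]
finger_gap: 0.0058
gripper_force: 25.6
```

drive_tool(moves=[[[0, 0.03, 0], [0, 0, 0], 0], [[0, 0.03, 0], [0, 0, 0], 0], [[0, 0.03, 0], [0, 0, 0], 0], [[0, 0, 0], [0, 0, 0], 0]])

```text
clock: 9.4
tool_pos: [0.5317, -0.1474, 0.1707]
tool_rot: [0.0, 0.06, 0.998, 0.0]
ft_force: [0.0, 0.5, -0.9]
finger_gap: 0.0058
gripper_force: 25.6
```

drive_tool(moves=[[[0, 0.04, 0], [0, 0, 0], 0], [[0, 0.04, 0], [0, 0, 0], 0], [[0, 0.04, 0], [0, 0, 0], 0], [[0, 0.04, 0], [0, 0, 0], 0], [[0, 0, 0], [0, 0, 0], 0]])

```text
clock: 10.02
tool_pos: [0.5329, -0.1378, 0.1707]
tool_rot: [0.0, 0.06, 0.998, 0.0]
ft_force: [-0.5, -0.4, -0.0]
finger_gap: 0.0054
gripper_force: 25.6
```

Run:
```python
from shot import *
t,s=shot('d')
S=env.state();tp=S['tool_pos'];print(tp,S['ft_force'])
o=cv2.resize(s[165:225,225:305],(800,600),interpolation=cv2.INTER_CUBIC)
cv2.imwrite("pics/d.png",o)
```

```text
[ 0.53282836 -0.1380752   0.1707067 ] [ 0.0408965   0.85813251 -0.99073141]
```

View pics/d.png

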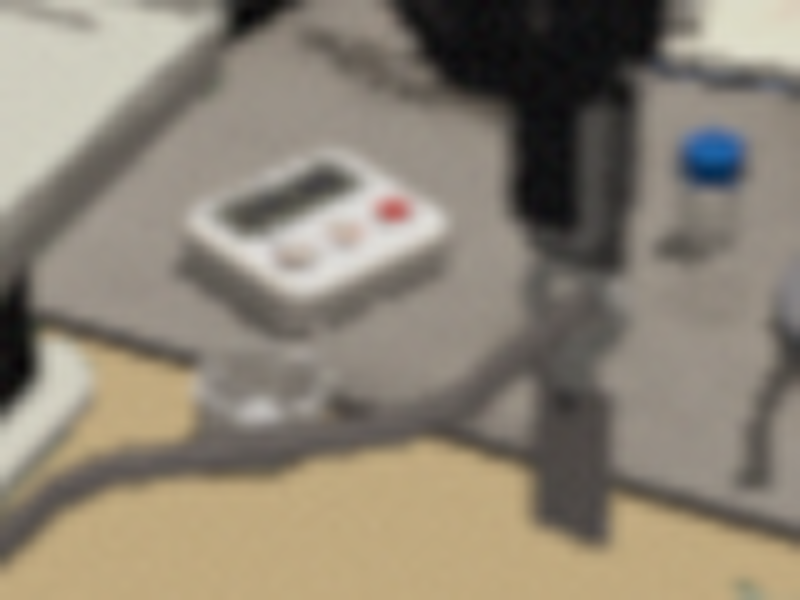

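The rod passes through the ring, which sits at about (575,310) in the crop, so it is threaded. Next I'll probe sideways for the rod axis and move inward at the same time.

drive_tool(moves=[[[-0.025, 0, 0], [0, 0, 0], 0], [[-0.015, 0, 0], [0, 0, 0], 0], [[0, 0, 0], [0, 0, 0], 0]])

```text
clock: 10.5
tool_pos: [0.5352, -0.1384, 0.1706]
tool_rot: [-0.0, 0.06, 0.998, -0.0]
ft_force: [0.0, -0.1, -0.3]
finger_gap: 0.0055
gripper_force: 25.6
```

drive_tool(moves=[[[-0.015, 0, 0], [0, 0, 0], 0], [[0, 0, 0], [0, 0, 0], 0]])

```text
clock: 10.75
tool_pos: [0.5357, -0.1385, 0.1706]
tool_rot: [-0.0, 0.06, 0.998, 0.0]
ft_force: [-1.9, -1.3, -1.2]
finger_gap: 0.0055
gripper_force: 25.6
```

Run:
```python
from h import *
np.set_printoptions(precision=4,suppress=True)
px=sc([(525,278),(457,340),(438,347),(312,365),(275,380),(183,465)])-[.65,1.0]
P=ray('side',px,.15);print(P[:,:2])
print(env.state()['ft_force'])
```

```text
[[ 0.5315 -0.1581]
 [ 0.5382 -0.0953]
 [ 0.5437 -0.0863]
 [ 0.5896 -0.0477]
 [ 0.599  -0.03  ]
 [ 0.603   0.0409]]
[-1.9385 -1.298  -1.2301]
```

drive_tool(moves=[[[0.05, 0, 0], [0, 0, 0], 0], [[0.055, 0, 0], [0, 0, 0], 0], [[0, 0, 0], [0, 0, 0], 0]])

```text
clock: 11.12
tool_pos: [0.5297, -0.1377, 0.1708]
tool_rot: [0.0, 0.06, 0.998, 0.0]
ft_force: [-0.3, 0.4, -0.5]
finger_gap: 0.0059
gripper_force: 25.6
```

drive_tool(moves=[[[0.015, 0, 0], [0, 0, 0], 0], [[0, 0, 0], [0, 0, 0], 0]])

```text
clock: 11.38
tool_pos: [0.529, -0.1376, 0.1707]
tool_rot: [0.0, 0.06, 0.998, -0.0]
ft_force: [0.5, -0.3, -1.2]
finger_gap: 0.0055
gripper_force: 25.6
```

drive_tool(moves=[[[-0.05, 0.05, 0], [0, 0, 0], 0], [[0, 0.08, 0], [0, 0, 0], 0], [[0, 0.08, 0], [0, 0, 0], 0], [[0, 0.08, 0], [0, 0, 0], 0], [[0, 0.08, 0], [0, 0, 0], 0], [[0, 0.08, 0], [0, 0, 0], 0], [[0, 0, 0], [0, 0, 0], 0]])

```text
clock: 12.25
tool_pos: [0.5353, -0.1106, 0.1707]
tool_rot: [-0.0, 0.06, 0.998, 0.0]
ft_force: [0.3, -0.1, -1.3]
finger_gap: 0.0057
gripper_force: 25.6
```

drive_tool(moves=[[[0, 0.05, 0], [0, 0, 0], 0], [[0, 0.05, 0], [0, 0, 0], 0], [[0, 0.04, 0], [0, 0, 0], 0], [[0, 0, 0], [0, 0, 0], 0]])

```text
clock: 12.75
tool_pos: [0.5362, -0.1026, 0.1707]
tool_rot: [0.0, 0.06, 0.998, 0.0]
ft_force: [0.4, 0.2, -0.3]
finger_gap: 0.0057
gripper_force: 25.6
```

drive_tool(moves=[[[0, 0.055, 0], [0, 0, 0.56], 0], [[0, 0.055, 0], [0, 0, 0.56], 0], [[0, 0, 0], [0, 0, 0], 0]])

```text
clock: 13.12
tool_pos: [0.5373, -0.0961, 0.1707]
tool_rot: [0.0, 0.137, 0.991, -0.0]
ft_force: [-0.2, -0.8, -1.3]
finger_gap: 0.0056
gripper_force: 25.6
```

drive_tool(moves=[[[-0.01, 0.03, 0], [0, 0, 0.4], 0], [[0, 0.03, 0], [0, 0, 0.4], 0], [[0, 0, 0], [0, 0, 0], 0]])

```text
clock: 13.5
tool_pos: [0.5389, -0.0931, 0.1707]
tool_rot: [0.0, 0.192, 0.981, -0.0]
ft_force: [1.0, -0.2, -1.3]
finger_gap: 0.0058
gripper_force: 25.6
```

drive_tool(moves=[[[0, 0.04, 0], [0, 0, 0.44], 0], [[0, 0.04, 0], [0, 0, 0.44], 0], [[0, 0, 0], [0, 0, 0], 0]])

```text
clock: 13.88
tool_pos: [0.5408, -0.0887, 0.1706]
tool_rot: [-0.0, 0.252, 0.968, -0.0]
ft_force: [-0.4, -0.8, -1.0]
finger_gap: 0.0056
gripper_force: 25.6
```

drive_tool(moves=[[[0, 0.035, 0], [0, 0, 0.45], 0], [[0, 0.035, 0], [0, 0, 0.45], 0], [[0, 0, 0], [0, 0, 0], 0]])

```text
clock: 14.25
tool_pos: [0.543, -0.0851, 0.1707]
tool_rot: [0.0, 0.312, 0.95, -0.0]
ft_force: [0.9, 0.6, -0.1]
finger_gap: 0.006
gripper_force: 25.6
```

drive_tool(moves=[[[0, 0.04, 0], [0, 0, 0.5], 0], [[0, 0.04, 0], [0, 0, 0.5], 0], [[0, 0, 0], [0, 0, 0], 0]])

```text
clock: 14.62
tool_pos: [0.546, -0.0814, 0.1707]
tool_rot: [0.0, 0.377, 0.926, -0.0]
ft_force: [0.1, 0.3, -0.7]
finger_gap: 0.0054
gripper_force: 25.6
```

drive_tool(moves=[[[0, 0.04, 0], [0, 0, 0.44], 0], [[0, 0.04, 0], [0, 0, 0.44], 0], [[0, 0, 0], [0, 0, 0], 0]])

```text
clock: 15.0
tool_pos: [0.5494, -0.0781, 0.1707]
tool_rot: [0.0, 0.433, 0.901, -0.0]
ft_force: [0.8, 0.1, -1.0]
finger_gap: 0.0056
gripper_force: 25.6
```

drive_tool(moves=[[[0, 0.08, 0], [0, 0, 0], 0], [[0.03, 0, 0], [0, 0, 0], 0], [[0.015, 0, 0], [0, 0, 0], 0], [[0, 0, 0], [0, 0, 0], 0]])

```text
clock: 15.5
tool_pos: [0.5514, -0.0729, 0.1707]
tool_rot: [-0.0, 0.435, 0.901, -0.0]
ft_force: [0.6, 0.5, -0.3]
finger_gap: 0.0059
gripper_force: 25.6
```

drive_tool(moves=[[[0.015, 0, 0], [0, 0, 0], 0], [[0, 0, 0], [0, 0, 0], 0]])

```text
clock: 15.75
tool_pos: [0.5509, -0.0722, 0.1707]
tool_rot: [0.0, 0.435, 0.901, 0.0]
ft_force: [0.4, 1.1, -2.1]
finger_gap: 0.0057
gripper_force: 25.6
```

drive_tool(moves=[[[0.015, 0, 0], [0, 0, 0], 0], [[0, 0, 0], [0, 0, 0], 0]])

```text
clock: 16.0
tool_pos: [0.5504, -0.0714, 0.1707]
tool_rot: [-0.0, 0.435, 0.901, 0.0]
ft_force: [-0.1, -0.3, -0.1]
finger_gap: 0.0059
gripper_force: 25.6
```

drive_tool(moves=[[[0.015, 0, 0], [0, 0, 0], 0], [[0, 0, 0], [0, 0, 0], 0]])

```text
clock: 16.25
tool_pos: [0.55, -0.0709, 0.1708]
tool_rot: [0.0, 0.435, 0.901, -0.0]
ft_force: [-0.2, 0.2, -1.3]
finger_gap: 0.0055
gripper_force: 25.6
```

drive_tool(moves=[[[0.015, 0, 0], [0, 0, 0], 0], [[0, 0, 0], [0, 0, 0], 0]])

```text
clock: 16.5
tool_pos: [0.5497, -0.0706, 0.1708]
tool_rot: [0.001, 0.435, 0.901, -0.0]
ft_force: [1.1, -2.6, -1.2]
finger_gap: 0.0057
gripper_force: 25.5
```

drive_tool(moves=[[[-0.075, 0, 0], [0, 0, 0], 0], [[0, 0.08, 0], [0, 0, 0], 0], [[0, 0.08, 0], [0, 0, 0], 0], [[0, 0.08, 0], [0, 0, 0], 0], [[0, 0.08, 0], [0, 0, 0], 0], [[0, 0, 0], [0, 0, 0], 0]])

```text
clock: 17.25
tool_pos: [0.5675, -0.0612, 0.1706]
tool_rot: [0.0, 0.434, 0.901, 0.0]
ft_force: [0.9, -0.2, -1.0]
finger_gap: 0.0057
gripper_force: 25.6
```

drive_tool(moves=[[[0, 0.06, 0], [0, 0, 0], 0], [[0, 0.06, 0], [0, 0, 0], 0], [[0, 0, 0], [0, 0, 0], 0]])

```text
clock: 17.62
tool_pos: [0.573, -0.057, 0.1707]
tool_rot: [0.0, 0.435, 0.901, 0.0]
ft_force: [-0.4, -0.0, -0.2]
finger_gap: 0.0057
gripper_force: 25.6
```

Run:
```python
from shot import *
t,s=shot('e')
S=env.state();tp=S['tool_pos'];ring=tp-[0,0,.0208]
print(tp,S['ft_force'],proj('side',ring))
o=cv2.resize(s[185:245,195:275],(800,600),interpolation=cv2.INTER_CUBIC)
cv2.imwrite("pics/e.png",o)
```

```text
[ 0.57272124 -0.05723195  0.1706631 ] [-0.60654834 -0.1935716  -0.34077601] [[247.99154257 209.8505186 ]]
```

View pics/e.png

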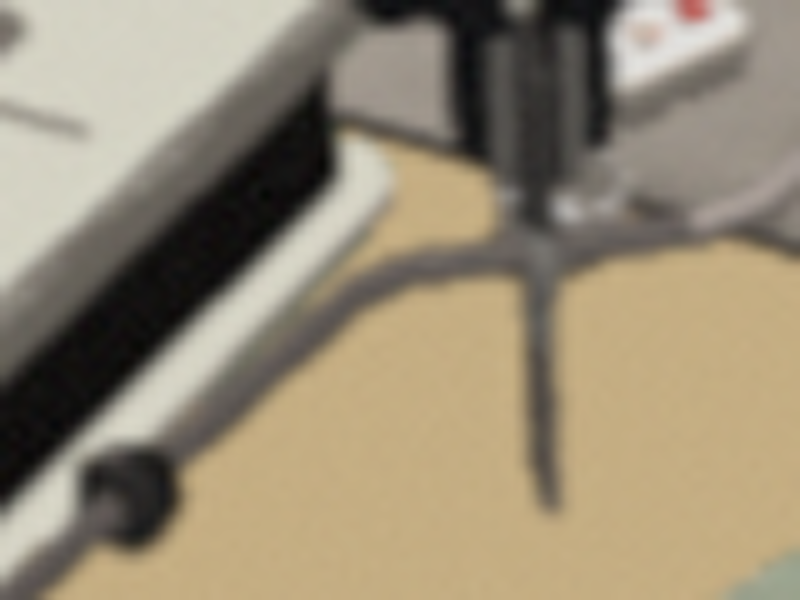

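The ring is edge-on at about (538,250) in the crop. The second bend has its kinks near (425,262) and (345,305), and the stop face is at about (178,452).

Run:
```python
from h import *
np.set_printoptions(precision=4,suppress=True)
f=lambda p:np.array(p,float)/10+[195,185]
P=ray('side',f([(680,234),(538,248),(425,262),(345,305),(260,378),(178,452)])-[.8,.15],.15)[:,:2];print(P)
d=np.diff(P,axis=0);print(np.degrees(np.arctan2(d[:,0],d[:,1])),np.linalg.norm(d,axis=1))
```

```text
[[ 0.5487 -0.0752]
 [ 0.573  -0.0577]
 [ 0.5916 -0.043 ]
 [ 0.5989 -0.0227]
 [ 0.6015  0.0059]
 [ 0.6034  0.0332]]
[54.2009 51.7682 19.6081  5.3188  3.8649] [0.0299 0.0238 0.0215 0.0288 0.0274]
```

drive_tool(moves=[[[0, 0.08, 0], [0, 0, 0], 0], [[0, 0.08, 0], [0, 0, 0], 0], [[0, 0, 0], [0, 0, 0], 0]])

```text
clock: 18.1
tool_pos: [0.5807, -0.0508, 0.1706]
tool_rot: [0.0, 0.434, 0.901, 0.0]
ft_force: [-0.2, -0.6, -0.9]
finger_gap: 0.0053
gripper_force: 25.6
```

drive_tool(moves=[[[0, 0.06, 0], [0, 0, 0], 0], [[0, 0.06, 0], [0, 0, 0], 0], [[0, 0, 0], [0, 0, 0], 0]])

```text
clock: 18.48
tool_pos: [0.5862, -0.0464, 0.1706]
tool_rot: [0.0, 0.434, 0.901, 0.0]
ft_force: [-0.6, 0.2, -0.7]
finger_gap: 0.0058
gripper_force: 25.6
```

drive_tool(moves=[[[0, 0.055, 0], [0, 0, -0.5], 0], [[0, 0.055, 0], [0, 0, -0.6], 0], [[0, 0, 0], [0, 0, 0], 0]])

```text
clock: 18.85
tool_pos: [0.591, -0.0424, 0.1707]
tool_rot: [0.0, 0.364, 0.931, 0.0]
ft_force: [-0.1, 0.2, -1.3]
finger_gap: 0.0054
gripper_force: 25.6
```

drive_tool(moves=[[[0, 0.035, 0], [0, 0, -0.4], 0], [[0, 0.035, 0], [0, 0, -0.4], 0], [[0, 0, 0], [0, 0, 0], 0]])

```text
clock: 19.23
tool_pos: [0.5936, -0.0394, 0.1707]
tool_rot: [-0.0, 0.313, 0.95, 0.0]
ft_force: [0.6, -0.7, -0.6]
finger_gap: 0.0055
gripper_force: 25.6
```

drive_tool(moves=[[[0.005, 0.035, 0], [0, 0, -0.53], 0], [[0.005, 0.035, 0], [0, 0, -0.53], 0], [[0, 0, 0], [0, 0, 0], 0]])

```text
clock: 19.6
tool_pos: [0.5955, -0.0356, 0.1707]
tool_rot: [-0.0, 0.242, 0.97, 0.0]
ft_force: [-0.4, -0.3, -0.8]
finger_gap: 0.0053
gripper_force: 25.6
```

drive_tool(moves=[[[0, 0.05, 0], [0, 0, -0.55], 0], [[0, 0.05, 0], [0, 0, -0.6], 0], [[0, 0, 0], [0, 0, 0], 0]])

```text
clock: 19.98
tool_pos: [0.5981, -0.0301, 0.1707]
tool_rot: [-0.0, 0.164, 0.987, 0.0]
ft_force: [-0.7, 0.7, -0.2]
finger_gap: 0.0057
gripper_force: 25.6
```

drive_tool(moves=[[[0.005, 0.04, 0], [0, 0, -0.55], 0], [[0.005, 0.04, 0], [0, 0, -0.55], 0], [[0, 0, 0], [0, 0, 0], 0]])

```text
clock: 20.35
tool_pos: [0.5988, -0.0254, 0.1707]
tool_rot: [-0.0, 0.088, 0.996, 0.0]
ft_force: [-0.6, -0.2, -1.1]
finger_gap: 0.0051
gripper_force: 25.6
```

drive_tool(moves=[[[0, 0.05, 0], [0, 0, -0.5], 0], [[0, 0.05, 0], [0, 0, -0.2], 0], [[0, 0, 0], [0, 0, 0], 0]])

```text
clock: 20.72
tool_pos: [0.5997, -0.0192, 0.1707]
tool_rot: [-0.0, 0.038, 0.999, 0.0]
ft_force: [-0.1, -0.7, -1.0]
finger_gap: 0.0056
gripper_force: 25.6
```

drive_tool(moves=[[[0, 0.08, 0], [0, 0, 0], 0], [[0, 0.08, 0], [0, 0, 0], 0], [[0, 0.08, 0], [0, 0, 0], 0], [[0, 0, 0], [0, 0, 0], 0]])

```text
clock: 21.22
tool_pos: [0.6009, -0.0043, 0.1707]
tool_rot: [0.0, 0.037, 0.999, 0.0]
ft_force: [0.1, -0.4, -1.4]
finger_gap: 0.0055
gripper_force: 25.6
```

drive_tool(moves=[[[-0.035, 0, 0], [0, 0, 0], 0], [[0, 0, 0], [0, 0, 0], 0]])

```text
clock: 21.48
tool_pos: [0.6031, -0.0054, 0.1707]
tool_rot: [0.0, 0.037, 0.999, -0.0]
ft_force: [0.3, -1.0, -1.0]
finger_gap: 0.0054
gripper_force: 25.6
```

drive_tool(moves=[[[-0.015, 0, 0], [0, 0, 0], 0], [[0, 0, 0], [0, 0, 0], 0]])

```text
clock: 21.72
tool_pos: [0.6039, -0.0054, 0.1707]
tool_rot: [0.0, 0.037, 0.999, -0.0]
ft_force: [0.3, -1.1, -0.6]
finger_gap: 0.0054
gripper_force: 25.6
```

drive_tool(moves=[[[-0.015, 0, 0], [0, 0, 0], 0], [[0, 0, 0], [0, 0, 0], 0]])

```text
clock: 21.98
tool_pos: [0.6044, -0.0054, 0.1706]
tool_rot: [-0.0, 0.037, 0.999, -0.0]
ft_force: [-1.8, 0.4, 0.1]
finger_gap: 0.0058
gripper_force: 25.6
```

drive_tool(moves=[[[-0.01, 0, 0], [0, 0, 0], 0], [[0, 0, 0], [0, 0, 0], 0]])

```text
clock: 22.22
tool_pos: [0.6046, -0.0054, 0.1705]
tool_rot: [-0.001, 0.037, 0.999, -0.0]
ft_force: [-3.5, 0.1, 0.9]
finger_gap: 0.0054
gripper_force: 25.8
```

drive_tool(moves=[[[0.075, 0, 0], [0, 0, 0], 0], [[0, 0.1, 0], [0, 0, 0], 0], [[0, 0.1, 0], [0, 0, 0], 0], [[0, 0.1, 0], [0, 0, 0], 0], [[0, 0.05, 0], [0, 0, 0], 0], [[0, 0, 0], [0, 0, 0], 0]])

```text
clock: 22.98
tool_pos: [0.6025, 0.0163, 0.1706]
tool_rot: [0.0, 0.037, 0.999, 0.0]
ft_force: [-0.4, -0.0, -0.6]
finger_gap: 0.0055
gripper_force: 25.6
```

drive_tool(moves=[[[0, 0.05, 0], [0, 0, 0], 0], [[0, 0.05, 0], [0, 0, 0], 0], [[0, 0, 0], [0, 0, 0], 0]])

```text
clock: 23.35
tool_pos: [0.6029, 0.0222, 0.1707]
tool_rot: [0.0, 0.037, 0.999, 0.0]
ft_force: [0.6, -0.0, -0.7]
finger_gap: 0.0056
gripper_force: 25.6
```

drive_tool(moves=[[[0, 0.04, 0], [0, 0, 0], 0], [[0, 0, 0], [0, 0, 0], 0]])

```text
clock: 23.6
tool_pos: [0.603, 0.0245, 0.1707]
tool_rot: [0.0, 0.037, 0.999, 0.0]
ft_force: [-0.1, -0.6, -1.2]
finger_gap: 0.0057
gripper_force: 25.6
```

drive_tool(moves=[[[0, 0.04, 0], [0, 0, 0], 0], [[0, 0, 0], [0, 0, 0], 0]])

```text
clock: 23.85
tool_pos: [0.6032, 0.027, 0.1707]
tool_rot: [-0.0, 0.037, 0.999, 0.0]
ft_force: [-0.1, -0.7, -1.1]
finger_gap: 0.0056
gripper_force: 25.6
```

drive_tool(moves=[[[0, 0.03, 0], [0, 0, 0], 0], [[0, 0, 0], [0, 0, 0], 0]])

```text
clock: 24.1
tool_pos: [0.6033, 0.0287, 0.1707]
tool_rot: [0.0, 0.037, 0.999, 0.0]
ft_force: [0.1, -0.0, -1.2]
finger_gap: 0.0055
gripper_force: 25.6
```

drive_tool(moves=[[[0, 0.03, 0], [0, 0, 0], 0], [[0, 0, 0], [0, 0, 0], 0]])

```text
clock: 24.35
tool_pos: [0.6035, 0.0305, 0.1707]
tool_rot: [0.0, 0.037, 0.999, 0.0]
ft_force: [0.3, -0.2, -0.2]
finger_gap: 0.0056
gripper_force: 25.6
```

drive_tool(moves=[[[0, 0.03, 0], [0, 0, 0], 0], [[0, 0, 0], [0, 0, 0], 0]])

```text
clock: 24.6
tool_pos: [0.6036, 0.0323, 0.1707]
tool_rot: [0.0, 0.037, 0.999, 0.0]
ft_force: [-0.1, 0.0, -0.8]
finger_gap: 0.0061
gripper_force: 25.6
```

drive_tool(moves=[[[0, 0.03, 0], [0, 0, 0], 0], [[0, 0, 0], [0, 0, 0], 0]])

```text
clock: 24.85
tool_pos: [0.6038, 0.0341, 0.1707]
tool_rot: [0.0, 0.037, 0.999, 0.0]
ft_force: [0.0, -0.9, -1.4]
finger_gap: 0.0057
gripper_force: 25.6
```

drive_tool(moves=[[[0, 0.03, 0], [0, 0, 0], 0], [[0, 0, 0], [0, 0, 0], 0]])

```text
clock: 25.1
tool_pos: [0.6039, 0.0359, 0.1707]
tool_rot: [0.0, 0.037, 0.999, 0.0]
ft_force: [-0.6, -0.0, -0.9]
finger_gap: 0.0059
gripper_force: 25.6
```

drive_tool(moves=[[[0, 0.03, 0], [0, 0, 0], 0], [[0, 0, 0], [0, 0, 0], 0]])

```text
clock: 25.35
tool_pos: [0.604, 0.0376, 0.1707]
tool_rot: [0.0, 0.037, 0.999, 0.0]
ft_force: [-0.4, -0.0, -1.9]
finger_gap: 0.0058
gripper_force: 25.6
```

drive_tool(moves=[[[0, 0.025, 0], [0, 0, 0], 0], [[0, 0, 0], [0, 0, 0], 0]])

```text
clock: 25.6
tool_pos: [0.6041, 0.0392, 0.1707]
tool_rot: [0.0, 0.037, 0.999, 0.0]
ft_force: [-0.4, -0.1, 0.4]
finger_gap: 0.0056
gripper_force: 25.6
```

drive_tool(moves=[[[0, 0.025, 0], [0, 0, 0], 0], [[0, 0, 0], [0, 0, 0], 0]])

```text
clock: 25.85
tool_pos: [0.6042, 0.0403, 0.1707]
tool_rot: [0.0, 0.037, 0.999, -0.0]
ft_force: [-0.1, -1.1, 0.4]
finger_gap: 0.0054
gripper_force: 25.6
```

drive_tool(moves=[[[0, 0.02, 0], [0, 0, 0], 0], [[0, 0, 0], [0, 0, 0], 0]])

```text
clock: 26.1
tool_pos: [0.6043, 0.0413, 0.1707]
tool_rot: [0.0, 0.037, 0.999, -0.0]
ft_force: [0.5, -2.5, -0.5]
finger_gap: 0.0055
gripper_force: 25.6
```

drive_tool(moves=[[[0, 0, 0.03], [0, 0, 0], 0], [[0, 0, 0.02], [0, 0, 0], 0], [[0, 0, 0], [0, 0, 0], 0]])

```text
clock: 26.48
tool_pos: [0.6044, 0.0415, 0.1676]
tool_rot: [0.0, 0.037, 0.999, -0.0]
ft_force: [0.0, -3.2, -1.8]
finger_gap: 0.0057
gripper_force: 25.5
```

drive_tool(moves=[[[0, 0, 0], [0, 0, 0], 12], [[0, 0, 0], [0, 0, 0], 20], [[0, 0, 0], [0, 0, 0], 28], [[0, 0, 0], [0, 0, 0], 28], [[0, 0, 0], [0, 0, 0], 28]])

```text
clock: 27.1
tool_pos: [0.6043, 0.0417, 0.1677]
tool_rot: [0.0, 0.037, 0.999, 0.0]
ft_force: [0.0, 0.2, -0.2]
finger_gap: 0.0285
gripper_force: 0.0
```

drive_tool(moves=[[[0, 0, -0.2], [0, 0, 0], 28], [[0, 0, -0.4], [0, 0, 0], 28], [[0, 0, -0.6], [0, 0, 0], 28], [[0, 0, -0.8], [0, 0, 0], 28], [[-0.3, -0.9, 0], [0, 0, 0], 28], [[-0.3, -0.9, 0], [0, 0, 0], 28], [[-0.3, -0.9, 0], [0, 0, 0], 28], [[0, 0, 0], [0, 0, 0], 28]])

```text
clock: 28.1
tool_pos: [0.646, -0.1301, 0.2888]
tool_rot: [0.001, 0.041, 0.999, -0.001]
ft_force: [0.4, -0.2, 0.1]
finger_gap: 0.0277
gripper_force: 0.0
```

Run:
```python
from shot import *
t,s=shot('f')
S=env.state();print(S['tool_pos'],S['ft_force'])
o=np.zeros((600,800,3),np.uint8);o[:,:400]=cv2.resize(s[195:255,190:230],(400,600),interpolation=cv2.INTER_CUBIC)
o[:400,400:]=cv2.convertScaleAbs(cv2.resize(t[170:210,160:200],(400,400),interpolation=cv2.INTER_CUBIC),alpha=1.6)
cv2.imwrite("pics/f.png",o)
```

```text
[ 0.64597193 -0.12432396  0.28814932] [0.44037726 1.23852868 0.27533677]
```

View pics/f.png

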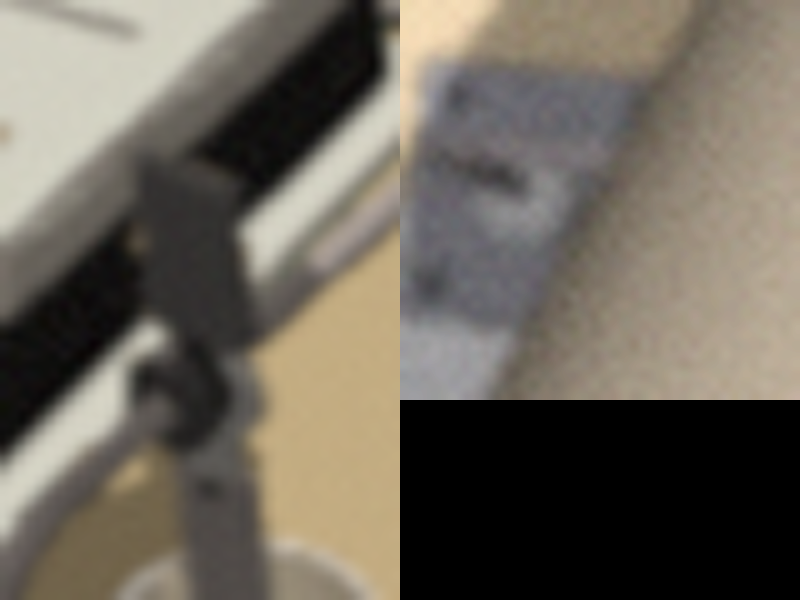

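The carrier hangs upright with its ring, at about (245,395) in the crop, right against the black buffer at (180,395), and the gripper is well clear.

```bash
python3 -c "
from bench import env
print(env.hand_in())"
```

```text
the job is handed in; nothing more can be done
None
```

The carrier is threaded on the rail and hangs upright against the rubber stop, with no force reading above about 4 N along the rail. The gripper is clear and the job was handed in at about 28 s; the hand-in call returned no verdict.

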